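# Lock the tow coupler onto the ball of the hitch test stand

### The arm

A 6-joint arm with a two-finger parallel gripper is mounted at the origin on a cart in front of the work surface, level with it; the furniture and walls round the work are solid. World frame = base frame: x ahead of the robot, y to its left, z up, the work surface at z = 0. Lengths are in m, angles in rad, forces in N, time in s.
With the tool pointing down it reaches from about 0.3 to 0.775 m from the base axis. Payload 14.6 kg.
Tool frame: the origin (TCP) lies midway between the tips of the shut fingers; the grasp point (between the pads) lies 19 mm behind it; z points along the fingers, y is the line along which they close (so a half turn about z gives the same grasp; the last joint's range is limited). The gripper opens to 94 mm and grips with 3 to 60 N. Pads are 16 mm wide; open, the fingers measure 119 mm over their backs; the gripper's body (75 mm by 177 mm) begins 78 mm behind the grasp point.
Start: joints at [1.138, 0.3, 1.521, -0, 1.321, -0.067], TCP at [0.197, 0.514, 0.205] pointing down, gripper open.
Joint ranges: [-3.03, 3.03], [-0.79, 2.21], [0.23, 2.52], [-1.04, 4.18], [0, 3.07], [-2.55, 2.55]. Speed limits (rad/s): [2.22, 2.22, 2.57, 3.14, 3.14, 3.14].

### API

Orientations are given as [roll, pitch, yaw] about the fixed x, y, z axes, in that order (R = Rz(yaw) Ry(pitch) Rx(roll)).
In Python, from station import ctrl gives the robot as it stands. The module is installed in compiled form; this text tells all that it offers.
- The arm moves only by the tool servo_tool, never from a script. Its argument "plan" is a list of rows, each a list of 7 numbers: the opening in per cent of the stroke, from 0 (shut) to 100 (fully open), then the shift along the tool's x, y, z in m, then the turn, a rotation vector about the tool's x, y, z in rad. A call has exactly 8 rows; each row shifts and turns the commanded pose from where the row before left it, along the tool's axes as they then stand; what a row does not reach is not made up. A row lasts 1/8 s, in which the tool goes at most 62.5 mm and 10.7 degrees, less where a joint would pass 70% of its speed; a pose out of reach is approached as far as the arm can. A call with a gripper value outside its range is refused whole. The fingers move at their own pace and stop on an object; "force" is the grip in N (left out, the last holds). Time passes only in rows, so rows that do not move let the fingers close, or fill a call up. It gives the time, the measured TCP pose, the force, the opening and the grip force at its end, in the units of the state.
- ctrl.get_obs(): the state, without advancing time (a new reading comes with each control period).
- ctrl.camera(name): name is "scene" or "top" or "wrist"; returns a dict with "pixels" (400x640x3 uint8, red, green, blue), "z_map" (400x640 float32, m along the optical axis (not along the pixel's ray), 0 where there is no reading), "mtx" (3x3 intrinsics, pixels), "dist" ([k1, k2, p1, p2, k3] as OpenCV has them; the pictures are not rectified), "pose" (4x4, takes a point from camera to world coordinates). Camera axes: x right, y up, looking along -z (the intrinsics and any distortion apply to the point x, -y, -z); pixel columns grow to the right and rows downward; lengths in m; the calibration is good to about 2 mm. A picture is of the moment at which its call begins.
- ctrl.hand_in(): hands the job in; it is judged then, once.
The state is a dict: "time_s": time; "qpos": joint angles; "joint_vel": joint speeds; "tau": joint torques, N m; "ee_pos": TCP position; "eef_rot": TCP orientation; "force": force on the tool from outside, world axes, zero at the start; "moment": the same for the moment, N m; "grip_width": finger opening in m; "grip_force": force on a finger pad.
Only numpy, scipy, OpenCV 4.12 (cv2) and the standard library are available. Lean on these libraries where they do the work, as an engineer would, in place of code of your own. Each camera call takes 0.05 s, during which the arm holds its last target. There are 200 camera calls.

### The job

Draw the red tow coupler out from under the low grey shelf and, with the coupler standing on the bench, raise its black-tipped handle fully. Then pick the coupler up, lower it gently onto the ball of the blue test stand with its tongue lying in the forked rest, and press the handle fully down to lock it. Leave the masking tape roll, yellow driver, carton, loupe and side cutters where they are.

Things in the scene. Friction and masses are not known exactly. Their poses are not given: they have to be found in the camera images.
- coupler: Loose red tow coupler, about 0.63 kg, 180 mm long. Origin at the middle of the flat underside of its ball housing, below the socket; x points to the nose, z up. Housing: x -26 to +26, y -25.5 to +25.5, top at z 48 mm (hinge lugs to 64 at x 24); socket: 39 mm square hole, 42 deep, open below. Tongue with neck: one bar 26 mm wide (y), 28 high from the underside, x -140 to -26 mm
- coupler_socket (a point): Centre that the ball takes in the coupler when seated: coupler x 0, y 0, z 24 mm
- coupler_neck (a point): Place to grip the coupler when carrying it, near its centre of mass: coupler x -58 mm, 22 mm above the underside, bar 26 mm wide across y. The raised handle stands 70 mm or more ahead of it; the lowered handle covers it
- coupler_tongue (a point): Point on the underside of the tongue, coupler x -105 mm, that lies in the stand's fork when seated. To draw the coupler out, grip the tongue nearer its end (coupler x -122 mm)
- coupler_hinge (a point): Middle of the handle's hinge on top of the nose: coupler x 24, y 0, z 56 mm; hinge axis along the coupler's y
- handle_grip (a point): Middle of the handle's black cross bar: 14 mm thick, 34 mm long along the coupler's y (wider than the bar below it), 100 mm from the hinge. Handle down: coupler x -76, z 56 mm. It swings up and over in an arc to stand straight above the hinge. It may be pinched by its two ends and turns between the fingers
- coupler_handle (a joint): Handle angle: 0 fully down (locked), 1.57 straight up (open). Stays where it is left; takes 1 to 2 N at the grip. It drives a steel lock plate in the nose that slides under the ball; the ball passes only with the handle above about 1.0
- stand: Fixed blue hitch test stand, base plate 195 x 90 x 10 mm on the bench. Origin on the bench straight below the ball; x points from the fork to the ball (along the seated coupler's x), z up
- stand_ball (a point): Centre of the steel ball, 36 mm diameter, 69 mm above the bench; the ball's top is at 87 mm
- stand_fork (a point): Middle of the fork's floor, 45 mm above the bench and 105 mm from the ball's axis (stand x -105). Flared ears leave 36 to 40 mm for the 26 mm tongue and rise 14 mm above the floor. The seated coupler is level, its underside 45 mm above the bench
- riser: Fixed low grey steel shelf, 110 mm deep (x), 200 wide (y), top at 84 mm, underside 76, 184 between its side walls, open at the front (-x). Origin on the bench under its centre. The coupler starts on the bench below it, tongue sticking out at the front; below it the handle can rise only about 0.2 rad. Drawing the coupler 110 mm or more along its own -x brings the handle clear
- masking_roll: Roll of masking tape, 85 x 91 x 24 mm, lying on the shelf: leave it
- hex_driver: Yellow-handled driver, 148 mm long, 21 mm thick, lying on the bench: leave it
- finger_cots: White and blue carton, 60 x 90 x 45 mm: leave it
- loupe: Black loupe, 43 mm across, 37 mm high: leave it
- side_cutters: Blue-handled side cutters, 124 mm long, 44 mm wide, 14 mm high, lying on the bench: leave it
There are look-alikes about, which are no part of the job. Of the things that look like the coupler, the larger one is meant.

How it is judged:
On the way, in this order (a step that is already met when the one before it is completed fails the run):
1. the coupler stands on the bench with its handle raised (above 1.3 rad) (value of joint coupler_handle above 1.3 rad and height (world z) of coupler below 0.012 m and angle between coupler's own z axis and vertical below 0.12 rad), for 0.2 s.
2. the coupler sits on the ball, tongue in the fork, handle still up (distance between coupler_socket and stand_ball below 0.006 m and value of joint coupler_handle above 0.9 rad and distance between coupler_tongue and stand_fork below 0.015 m), for 0.2 s.
At the end, for the whole second after the job is handed in: The coupler sits at rest on the stand: its socket centre within 6 mm of the ball's centre, its tongue point within 15 mm of the middle of the fork's floor, level within 0.08 rad, and its handle down (below 0.1 rad) (distance between coupler_socket and stand_ball below 0.006 m and distance between coupler_tongue and stand_fork below 0.015 m and angle between coupler's own z axis and vertical below 0.08 rad and value of joint coupler_handle below 0.1 rad and linear speed of coupler below 0.02 m/s); the robot touches nothing.
It fails at once if the coupler is dropped or rammed onto the stand (more than 80 N) (contact force between coupler and stand above 80 N).
It fails at once if a bystander is moved by more than 30 mm (distance of any of masking_roll, hex_driver, finger_cots, loupe, side_cutters from where it was at the start of the episode above 0.03 m).
It also fails if it takes over 72 s, if anything falls off the work surface, if the arm or the gripper's body presses on something with over 40 N, if the wrist force passes 120 N, or if a joint passes its speed limit or range.

## Working session

There is one attempt and no reset: what is moved stays moved. The work goes in short steps, Python scripts to look and compute and a tool call to move; the robot and the scene stay as the last step left them, time stands still between calls to the robot, and variables do not carry over. Pictures are saved under pics/ and viewed, at most 12 in all, crops included, and the job is handed in when it is done.

Besides the shell and the picture viewer there is one more tool, called after "Request:" as name(argument=value, ...), one argument or row to a line, values as JSON. servo_tool: Moves the arm, as the interface text tells. Its arguments: {"type":"object","properties":{"plan":{"type":"array","items":{"type":"array","items":{"type":"number"}}},"force":{"type":"number"}},"required":["plan"]}

```bash
mkdir -p pics; cat > h.py <<'E'
import numpy as np, cv2
from station import ctrl
def shot(n,f):
    c=ctrl.camera(n); cv2.imwrite('pics/'+f+'.png',cv2.cvtColor(c['pixels'],cv2.COLOR_RGB2BGR)); np.savez('pics/'+f+'.npz',**c); return c
def load(f): return dict(np.load('pics/'+f+'.npz'))
def world(c,u,v,z=None):
    p=cv2.undistortPoints(np.array([[[u,v]]],float),c['mtx'],c['dist'])[0,0]
    ray=np.array([p[0],-p[1],-1]); R,t=c['pose'][:3,:3],c['pose'][:3,3]
    if z is None:
        d=c['z_map'][int(round(v)),int(round(u))]; return R@(ray*d)+t
    r=R@ray; return t+r*(z-t[2])/r[2]
def cloud(c):
    h,w=c['z_map'].shape; v,u=np.mgrid[:h,:w]
    p=cv2.undistortPoints(np.stack([u,v],-1).reshape(-1,1,2).astype(float),c['mtx'],c['dist'])[:,0]
    d=c['z_map'].reshape(-1,1); P=np.c_[p[:,:1],-p[:,1:],-np.ones(len(p))]*d
    return (P@c['pose'][:3,:3].T+c['pose'][:3,3]).reshape(h,w,3)
E
python3 - <<'E'
from h import *
np.set_printoptions(precision=4,suppress=True)
for n in('scene','top'):
    c=shot(n,n+'0'); print(n,c['pose'])
o=ctrl.get_obs(); print(o)
E
```

```text
scene [[-0.8745  0.3812 -0.2999  0.2713]
 [-0.485  -0.6872  0.5408  0.5754]
 [-0.      0.6184  0.7859  0.9244]
 [ 0.      0.      0.      1.    ]]
top [[ 0.0112  0.9862 -0.1651  0.3408]
 [-0.9999  0.0114  0.0008 -0.0111]
 [ 0.0027  0.1651  0.9863  1.4676]
 [ 0.      0.      0.      1.    ]]
{'time_s': 0.1, 'qpos': array([ 1.1384,  0.3005,  1.5215, -0.    ,  1.3207, -0.0666]), 'joint_vel': array([-0.0004, -0.003 , -0.0022,  0.0001,  0.0042, -0.0001]), 'tau': array([  0.0017, -53.2636, -35.3285,   0.071 ,   0.0236,  -0.    ]), 'ee_pos': array([0.1967, 0.5134, 0.2049]), 'eef_rot': array([-3.1405, -0.    ,  2.7758]), 'force': array([-0.2268,  0.9236, -0.3366]), 'moment': array([-0.0365,  0.0096, -0.0109]), 'grip_force': 0.0, 'grip_width': 0.09382018237846672}
```

View pics/top0.png

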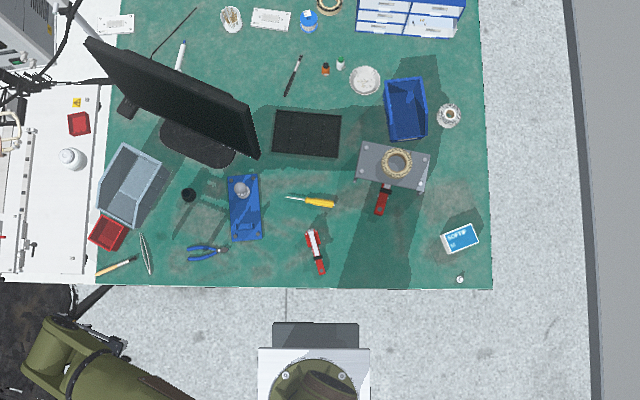

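View pics/scene0.png

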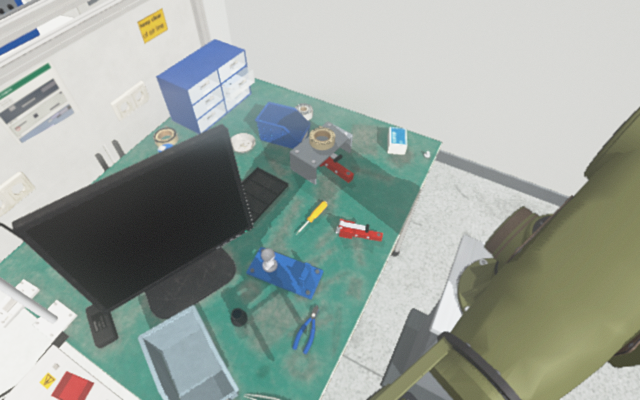

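The top view has two red candidates. One is at (382,199), sticking out from under the grey shelf; the other lies in the open at (315,250) and has a white handle. The one under the shelf fits the description. The stand is at (243,207) with its ball at (241,189). I'll confirm in a crop and measure.

```bash
python3 - <<'E'
from h import *
np.set_printoptions(precision=4,suppress=True)
t=cv2.imread('pics/top0.png'); s=cv2.imread('pics/scene0.png')
a=cv2.resize(t[130:280,215:445],None,fx=3.4,fy=3.4,interpolation=cv2.INTER_CUBIC)[:, :782]
cv2.imwrite('pics/crop1.png',a)
cv2.imwrite('pics/crop2.png',cv2.resize(s[120:310,230:400],None,fx=3,fy=3,interpolation=cv2.INTER_CUBIC))
for n in('top','scene'):
    c=load(n+'0'); P=cloud(c); hsv=cv2.cvtColor(c['pixels'],cv2.COLOR_RGB2HSV)
    red=((hsv[...,0]<8)|(hsv[...,0]>172))&(hsv[...,1]>150)&(P[...,0]>.2)&(P[...,0]<.8)&(P[...,1]<.25)&(P[...,2]<.2)
    k,l,st,ce=cv2.connectedComponentsWithStats(red.astype(np.uint8))
    for i in range(1,k):
        if st[i,4]>25:
            q=P[l==i]; print(n,'red',ce[i],st[i],cv2.minAreaRect(q[:,:2].astype(np.float32)),np.percentile(q[:,2],[5,50,95]))
    bl=(abs(hsv[...,0].astype(int)-110)<14)&(hsv[...,1]>150)&(P[...,1]>-.05)&(P[...,1]<.3)&(P[...,0]<.7)&(P[...,2]<.1)&(P[...,0]>.2)
    k,l,st,ce=cv2.connectedComponentsWithStats(bl.astype(np.uint8))
    for i in range(1,k):
        if st[i,4]>100:
            q=P[l==i]; print(n,'blue',ce[i],st[i]); b=q[abs(q[:,2]-.01)<.006]; print(len(b),cv2.minAreaRect(b[:,:2].astype(np.float32)))
    # ball top
    m=(P[...,2]>.075)&(P[...,2]<.1)&(P[...,0]>.4)&(P[...,0]<.6)&(P[...,1]>.05)&(P[...,1]<.25); print(n,'ball',m.sum(),P[m].mean(0) if m.any() else 0, P[m][:,2].max() if m.any() else 0)
    m=(abs(P[...,2]-.084)<.006)&(P[...,0]>.4)&(P[...,0]<.7)&(P[...,1]<-.08)&(P[...,1]>-.4)&(hsv[...,1]<60); print('shelf',m.sum(),cv2.minAreaRect(P[m][:,:2].astype(np.float32)))
E
```

```text
top red [380.8156 202.7163] [375 192  13  23 141] ((0.5655920505523682, -0.187962606549263), (0.022881293669342995, 0.06316794455051422), 74.27519226074219) [0.0223 0.0269 0.0325]
top red [316.6875 237.375 ] [314 230   7  15  48] ((0.46554696559906006, -0.003282344900071621), (0.04026297479867935, 0.010423919185996056), 16.93527603149414) [0.0323 0.0364 0.0459]
top red [307.7857 240.119 ] [305 233   6  14  42] ((0.4565567076206207, 0.021902509033679962), (0.03690534457564354, 0.008991609327495098), 19.224170684814453) [0.0326 0.0367 0.0471]
top red [319.75   265.3472] [316 259   9  16  72] ((0.38264456391334534, -0.014411760494112968), (0.040756016969680786, 0.017326153814792633), 16.642662048339844) [0.0157 0.0211 0.0291]
top blue [244.6132 209.3797] [ 227  174   35   68 1683]
1457 ((0.5533542633056641, 0.2103387415409088), (0.1941911280155182, 0.08950774371623993), 6.5562238693237305)
top ball 67 [0.5914 0.2141 0.0823] 0.09361496874736885
shelf 1686 ((0.6643150448799133, -0.21617503464221954), (0.19887343049049377, 0.10841867327690125), 78.8095932006836)
scene red [336.7241 167.069 ] [329 163  14  10  29] ((0.5958483219146729, -0.19303447008132935), (0.017280366271734238, 0.05502040311694145), 75.33951568603516) [0.0257 0.0279 0.0304]
scene red [358.8195 233.3684] [340 227  42  13 266] ((0.41928935050964355, 0.002671249210834503), (0.11914976686239243, 0.024225402623414993), 23.373523712158203) [0.0089 0.0215 0.0375]
scene blue [289.323  273.9649] [ 247  249   76   50 1455]
1277 ((0.5528374910354614, 0.21094432473182678), (0.19284532964229584, 0.08756919950246811), 6.463492393493652)
scene ball 81 [0.5916 0.2178 0.0823] 0.08907207519465865
shelf 865 ((0.662575900554657, -0.21551640331745148), (0.20334163308143616, 0.10808342695236206), 79.41744995117188)
```

View pics/crop1.png

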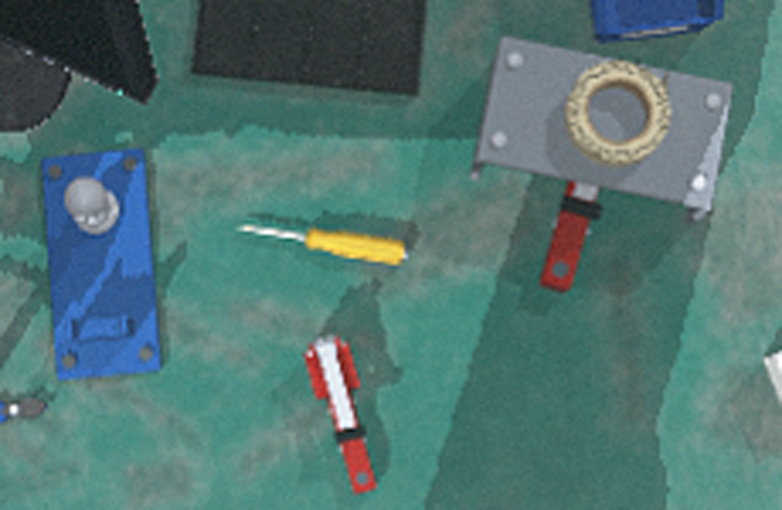

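View pics/crop2.png

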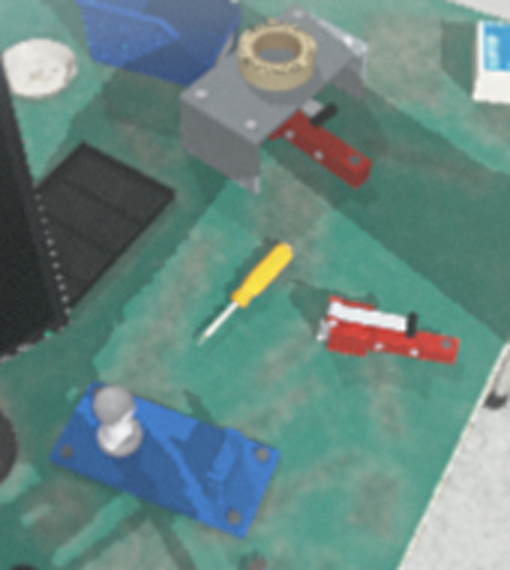

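The crop confirms it. The one under the shelf, at (560,240) in the crop, has the larger bar (about 25 mm against 17 mm), so it is the coupler. The one in the open at (340,420) is the smaller look-alike. Moving above the tongue.

Request:
servo_tool(
  plan=[
    [100,-0.035,-0.033,0,0,0,0],
    [100,-0.035,-0.033,0,0,0,0],
    [100,-0.035,-0.033,0,0,0,0],
    [100,-0.035,-0.033,0,0,0,0],
    [100,-0.035,-0.033,0,0,0,0],
    [100,-0.035,-0.033,0,0,0,0],
    [100,-0.035,-0.033,0,0,0,0],
    [100,-0.035,-0.033,0,0,0,0],
  ],
)

```text
time_s: 1.1
ee_pos: [0.3641, 0.1654, 0.2054]
eef_rot: [-3.142, -0.0, 2.776]
force: [0.9, 0.5, -0.4]
grip_width: 0.0942
grip_force: 0.0
```

Request:
servo_tool(
  plan=[
    [100,-0.035,-0.033,0,0,0,0],
    [100,-0.035,-0.033,0,0,0,0],
    [100,-0.035,-0.033,0,0,0,0],
    [100,-0.035,-0.033,0,0,0,0],
    [100,-0.035,-0.033,0,0,0,0],
    [100,-0.035,-0.033,0,0,0,0],
    [100,-0.035,-0.033,0,0,0,0],
    [100,-0.033,-0.03,0,0,0,-0.094],
  ],
)

```text
time_s: 2.1
ee_pos: [0.5304, -0.1779, 0.2051]
eef_rot: [3.142, -0.001, 2.871]
force: [0.2, 0.7, 1.0]
grip_width: 0.0942
grip_force: 0.0
```

```bash
cat >> h.py <<'E'
from scipy.spatial.transform import Rotation as Ro
def go(x,y,z,yaw):
    "tool-frame shift (tool assumed down) and turn to reach TCP target"
    o=ctrl.get_obs(); R=Ro.from_euler('xyz',o['eef_rot']); T=Ro.from_euler('xyz',[np.pi,0,yaw])
    print('at',o['ee_pos'].round(4),o['eef_rot'].round(4),'t',round(o['time_s'],2),'shift',R.inv().apply(np.array([x,y,z])-o['ee_pos']).round(4),'turn',(R.inv()*T).as_rotvec().round(4))
E
python3 - <<'E'
from h import *
c=shot('wrist','w1'); print(c['pose'].round(3)); go(.552,-.184,.005,2.87)
P=cloud(c); hsv=cv2.cvtColor(c['pixels'],cv2.COLOR_RGB2HSV)
red=((hsv[...,0]<8)|(hsv[...,0]>172))&(hsv[...,1]>130)&(abs(P[...,2]-.028)<.004)
q=P[red]; print(red.sum(),cv2.minAreaRect(q[:,:2].astype(np.float32)),np.median(q,0))
E
```

```text
[[ 0.267 -0.929 -0.254  0.456]
 [ 0.964  0.258  0.071 -0.158]
 [-0.    -0.264  0.964  0.386]
 [ 0.     0.     0.     1.   ]]
at [ 0.5315 -0.1816  0.2046] [-3.1407e+00 -2.0000e-04  2.8752e+00] t 2.15 shift [-0.0204  0.0032  0.1996] turn [-0.0008 -0.0002  0.0052]
1466 ((0.5202870965003967, -0.11388850212097168), (0.0806933343410492, 0.31406664848327637), 38.977439880371094) [ 0.56784697 -0.19108188  0.02922959]
```

View pics/w1.png

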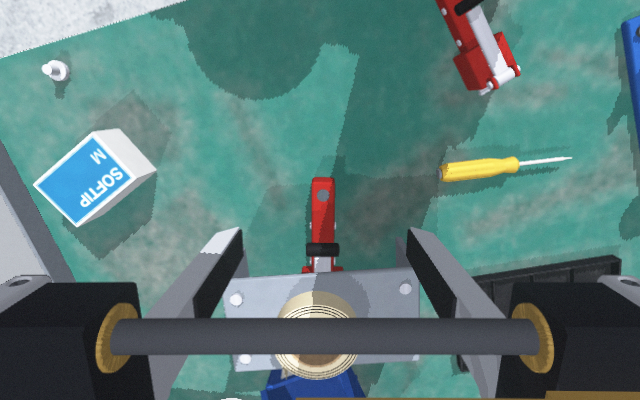

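The wrist view shows the tongue at (322,178–243), with the black grip at (322,249) just in front of the shelf. The other red coupler is at (480,50). I'll measure the tongue.

```bash
python3 - <<'E'
from h import *
c=load('w1')
P=cloud(c); hsv=cv2.cvtColor(c['pixels'],cv2.COLOR_RGB2HSV)
red=((hsv[...,0]<8)|(hsv[...,0]>172))&(hsv[...,1]>130)
red[:, :290]=0; red[:,350:]=0; red[:165]=0; red[243:]=0
m=red&(abs(P[...,2]-.029)<.003)
q=P[m]; print(m.sum(),cv2.minAreaRect(q[:,:2].astype(np.float32)),np.median(q,0))
# midline fit row by row
pts=[]
for v in range(182,242,4):
    u=np.where(red[v])[0]; a,b=world(c,u[0],v,.028),world(c,u[-1],v,.028); pts.append((a+b)/2); 
    if v%12==2: print(v,u[0],u[-1],a[:2].round(4),b[:2].round(4))
pts=np.array(pts); k=np.polyfit(pts[:,0],pts[:,1],1); print('yaw',np.arctan(k[0]),'y at .56',np.polyval(k,.56))
blk=(c['pixels'].max(2)<60)&(P[...,2]>.045)&(P[...,2]<.075); blk[:, :290]=0; blk[:,350:]=0
print('bar',blk.sum(),P[blk].mean(0),cv2.minAreaRect(P[blk][:,:2].astype(np.float32)))
print('end',world(c,322.5,178,.028))
E
```

```text
1234 ((0.5695816278457642, -0.19137495756149292), (0.024524666368961334, 0.07154560834169388), 73.93294525146484) [ 0.57098888 -0.19241207  0.02929319]
182 312 333 [ 0.5327 -0.1935] [ 0.5388 -0.1714]
194 312 334 [ 0.5457 -0.1972] [ 0.5522 -0.1739]
206 312 333 [ 0.559  -0.2011] [ 0.5652 -0.1786]
218 312 333 [ 0.5725 -0.205 ] [ 0.5788 -0.1823]
230 312 333 [ 0.5863 -0.2089] [ 0.5927 -0.186 ]
yaw -0.27965393115268655 y at .56 -0.189016946014619
bar 418 [ 0.59469478 -0.19881505  0.06796674] ((0.5959553122520447, -0.1995535045862198), (0.03347374126315117, 0.013411592692136765), 71.69091033935547)
end [ 0.5314888  -0.18126805  0.028     ]
```

Request:
servo_tool(
  plan=[
    [100,-0.01,0.0,0.03,0,0,0.013],
    [100,-0.01,0.0,0.04,0,0,0],
    [100,0,0,0.04,0,0,0],
    [100,0,0,0.04,0,0,0],
    [100,0,0,0.028,0,0,0],
    [100,0,0,0.015,0,0,0],
    [100,0,0,0.005,0,0,0],
    [100,0,0,0,0,0,0],
  ],
)

```text
time_s: 3.15
ee_pos: [0.5496, -0.1819, 0.0081]
eef_rot: [-3.142, 0.001, 2.857]
force: [0.5, -0.3, -0.5]
grip_width: 0.0939
grip_force: 0.0
```

Request:
servo_tool(
  plan=[
    [25,0,0,0,0,0,0],
    [20,0,0,0,0,0,0],
    [15,0,0,0,0,0,0],
    [15,0,0,0,0,0,0],
    [15,0,0,0,0,0,0],
    [15,0,0,0,0,0,0],
    [15,0,0,0,0,0,0],
    [15,0,0,0,0,0,0],
  ],
  force=20,
)

```text
time_s: 4.15
ee_pos: [0.5492, -0.1818, 0.0074]
eef_rot: [-3.142, -0.0, 2.857]
force: [-2.4, -0.6, -0.3]
grip_width: 0.0262
grip_force: 20.0
```

Request:
servo_tool(
  plan=[
    [15,0.015,0,0,0,0,0],
    [15,0.02,0,0,0,0,0],
    [15,0.02,0,0,0,0,0],
    [15,0.02,0,0,0,0,0],
    [15,0.02,0,0,0,0,0],
    [15,0.02,0,0,0,0,0],
    [15,0.02,0,0,0,0,0],
    [15,0,0,0,0,0,0],
  ],
)

```text
time_s: 5.15
ee_pos: [0.4189, -0.1436, 0.0075]
eef_rot: [3.142, -0.001, 2.857]
force: [-2.5, 1.0, -2.9]
grip_width: 0.0259
grip_force: 19.9
```

Request:
servo_tool(
  plan=[
    [15,0,0,0,0,0,0],
    [60,0,0,0,0,0,0],
    [60,0,0,0,0,0,0],
    [60,0,0,-0.03,0,0,0],
    [60,0,0,-0.04,0,0,0],
    [60,0,0,-0.04,0,0,0],
    [60,0,0,-0.02,0,0,0],
    [60,0,0,0,0,0,0],
  ],
)

```text
time_s: 6.15
ee_pos: [0.4205, -0.1441, 0.1385]
eef_rot: [-3.141, 0.003, 2.857]
force: [0.1, -0.5, -0.4]
grip_width: 0.0565
grip_force: 0.0
```

```bash
python3 - <<'E'
from h import *
shot('wrist','w2'); shot('top','t2');go(.48,-.17,.13,2.862)
E
```

```text
at [ 0.4195 -0.1437  0.1367] [ 3.1415e+00 -6.0000e-04  2.8568e+00] t 6.25 shift [-0.0654 -0.0082  0.0066] turn [ 0.0001 -0.0006 -0.0052]
```

View pics/w2.png

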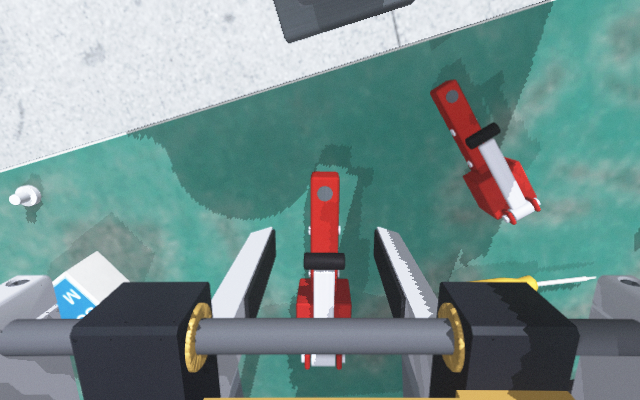

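The coupler is drawn clear of the shelf. Its tongue is at (324,172–250), the black bar at (324,261), and the hinge near (323,360). I'll measure its pose.

```bash
cat >> h.py <<'E'
def coupler(c,r0,r1,zt=.028,off=0,bar=(.045,.075)):
    P=cloud(c); hsv=cv2.cvtColor(c['pixels'],cv2.COLOR_RGB2HSV)
    red=((hsv[...,0]<8)|(hsv[...,0]>172))&(hsv[...,1]>130)
    red[:,:270]=0; red[:,380:]=0
    pts=[]
    for v in range(r0,r1,2):
        u=np.where(red[v])[0]; pts.append((world(c,u[0],v,zt)+world(c,u[-1],v,zt))/2)
    pts=np.array(pts); k=np.polyfit(pts[:,0],pts[:,1],1)
    m=red&(abs(P[...,2]-zt)<.004); q=P[m][:,:2].astype(np.float32)
    print('yaw',np.arctan(k[0]),'line y at x=mean',pts[:,0].mean(),np.polyval(k,pts[:,0].mean()),'tongue rect',cv2.minAreaRect(q))
    b=(c['pixels'].max(2)<60)&(P[...,2]>bar[0])&(P[...,2]<bar[1]); b[:,:270]=0; b[:,380:]=0; b[300:]=0
    print('bar',b.sum(),np.median(P[b],0),cv2.minAreaRect(P[b][:,:2].astype(np.float32)))
    return k
E
python3 - <<'E'
from h import *
c=load('w2'); coupler(c,180,225); print('end',world(c,325,172,.028))
E
```

```text
yaw -0.2920886417391808 line y at x=mean 0.42987887692158167 -0.1478766287845603 tongue rect ((0.4620605409145355, -0.1574832797050476), (0.04943822696805, 0.11518942564725876), 72.90924835205078)
bar 481 [ 0.46633097 -0.15901502  0.06854951] ((0.4678051173686981, -0.1595175564289093), (0.03313499689102173, 0.013039488345384598), 72.69252014160156)
end [ 0.40345588 -0.13961931  0.028     ]
```

Request:
servo_tool(
  plan=[
    [60,-0.017,0,0,0,0,0],
    [60,-0.017,0,0.01,0,0,0],
    [60,-0.0156,0,0.02,0,0,0],
    [60,0,0,0.03,0,0,0],
    [60,0,0,0.02,0,0,0],
    [60,0,0,0.01,0,0,0],
    [60,0,0,0.005,0,0,0],
    [60,0,0,0,0,0,0],
  ],
)

```text
time_s: 7.25
ee_pos: [0.4673, -0.1578, 0.0425]
eef_rot: [-3.142, -0.0, 2.857]
force: [0.8, -0.1, -0.6]
grip_width: 0.0562
grip_force: 0.0
```

Request:
servo_tool(
  plan=[
    [40,0,0,0,0,0,0],
    [30,0,0,0,0,0,0],
    [25,0,0,0,0,0,0],
    [25,0,0,0,0,0,0],
    [25,0,0,0,0,0,0],
    [25,0,0,0,0,0,0],
    [25,0,0,0,0,0,0],
    [25,0,0,0,0,0,0],
  ],
  force=6,
)

```text
time_s: 8.25
ee_pos: [0.4674, -0.1578, 0.0425]
eef_rot: [-3.141, 0.0, 2.857]
force: [0.7, -2.7, 1.5]
grip_width: 0.0342
grip_force: 6.0
```

Request:
servo_tool(
  plan=[
    [25,-0.0013,0,-0.0119,0,0,0],
    [25,-0.0027,0,-0.0117,0,0,0],
    [25,-0.0041,0,-0.0113,0,0,0],
    [25,-0.0054,0,-0.0107,0,0,0],
    [25,-0.0067,0,-0.01,0,0,0],
    [25,-0.0078,0,-0.0091,0,0,0],
    [25,-0.0089,0,-0.0081,0,0,0],
    [25,-0.0097,0,-0.007,0,0,0],
  ],
)

```text
time_s: 9.25
ee_pos: [0.5126, -0.1711, 0.1228]
eef_rot: [-3.142, -0.0, 2.857]
force: [-1.6, -0.2, -1.5]
grip_width: 0.034
grip_force: 6.0
```

Request:
servo_tool(
  plan=[
    [25,-0.0105,0,-0.0058,0,0,0],
    [25,-0.0112,0,-0.0045,0,0,0],
    [25,-0.0116,0,-0.0031,0,0,0],
    [25,-0.0119,0,-0.0017,0,0,0],
    [25,-0.0081,0,0,0,0,0],
    [25,0,0,0,0,0,0],
    [25,0,0,0,0,0,0],
    [25,0,0,0,0,0,0],
  ],
)

```text
time_s: 10.25
ee_pos: [0.5641, -0.1862, 0.138]
eef_rot: [-3.141, 0.002, 2.857]
force: [1.2, -2.7, 5.8]
grip_width: 0.034
grip_force: 6.0
```

```bash
python3 - <<'E'
from h import *
shot('scene','s3'); c=shot('wrist','w3')
s=cv2.imread('pics/s3.png'); w=cv2.imread('pics/w3.png')
cv2.imwrite('pics/c3.png',np.hstack([cv2.resize(s[100:300,250:450],(400,400)),cv2.resize(w[:,160:480],(320,400))]))
E
```

```text
(no output)
```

View pics/c3.png

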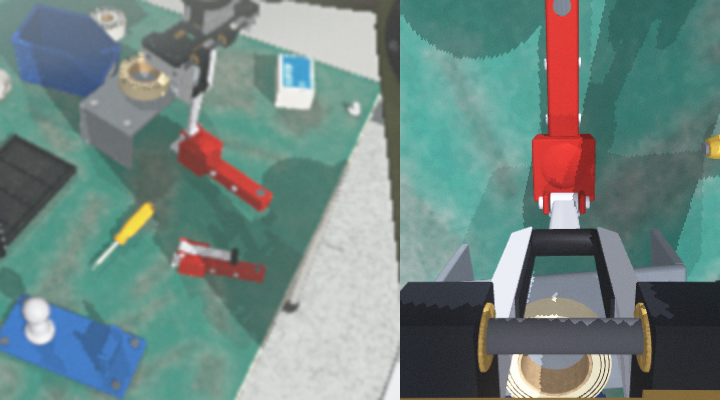

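The handle stands straight up between the fingers and the coupler sits flat, with the tongue at (560,60) in the right half. Now release, rise and back off.

Request:
servo_tool(
  plan=[
    [60,0,0,0,0,0,0],
    [60,0,0,0,0,0,0],
    [60,0,0,0,0,0,0],
    [60,0,0,-0.015,0,0,0],
    [60,0,0,-0.025,0,0,0],
    [60,0.03,0,-0.01,0,0,0],
    [60,0.035,0,0,0,0,0],
    [60,0.017,0,0,0,0,0],
  ],
)

```text
time_s: 11.35
ee_pos: [0.4835, -0.1625, 0.1887]
eef_rot: [-3.141, 0.001, 2.857]
force: [0.3, -0.5, -0.1]
grip_width: 0.0561
grip_force: 0.0
```

```bash
python3 - <<'E'
from h import *
c=shot('wrist','w4'); go(.485,-.163,.005,2.857)
P=cloud(c); hsv=cv2.cvtColor(c['pixels'],cv2.COLOR_RGB2HSV)
red=((hsv[...,0]<8)|(hsv[...,0]>172))&(hsv[...,1]>130); red[:,:270]=0; red[:,380:]=0
for v in range(100,320,10):
    u=np.where(red[v])[0]
    if len(u): print(v,u[0],u[-1],P[v,(u[0]+u[-1])//2].round(3))
E
```

```text
at [ 0.4827 -0.1622  0.1887] [-3.1415e+00  1.1000e-03  2.8568e+00] t 11.4 shift [-2.300e-03 -1.000e-04  1.837e-01] turn [-0.0001  0.0011 -0.0002]
100 316 331 [ 0.407 -0.143  0.003]
110 309 334 [ 0.416 -0.147  0.029]
120 310 334 [ 0.425 -0.149  0.03 ]
130 310 334 [ 0.434 -0.152  0.03 ]
140 310 334 [ 0.444 -0.154  0.03 ]
150 310 334 [ 0.453 -0.157  0.03 ]
160 311 334 [ 0.463 -0.16   0.029]
170 311 334 [ 0.473 -0.163  0.029]
180 311 334 [ 0.483 -0.166  0.03 ]
190 311 334 [ 0.493 -0.169  0.029]
200 311 334 [ 0.504 -0.172  0.028]
210 301 345 [ 0.515 -0.174  0.029]
220 299 348 [ 0.519 -0.175  0.047]
230 299 347 [ 0.528 -0.178  0.053]
240 299 347 [ 0.538 -0.181  0.053]
250 300 347 [ 0.549 -0.184  0.052]
260 300 347 [ 0.557 -0.187  0.057]
270 307 339 [ 0.56  -0.187  0.073]
```

```bash
python3 - <<'E'
from h import *
for n in('top0','scene0'):
    P=cloud(load(n)); m=(P[...,2]>.12)&(P[...,2]<.6)&(P[...,1]>.05)&(P[...,1]<.4)&(P[...,0]>.35)&(P[...,0]<1)
    q=P[m]; i=q[:,0].argsort()[::max(1,len(q)//8)]; print(q[i][:8].round(3), q[:,2].max())
E
```

```text
[[0.679 0.165 0.13 ]
 [0.704 0.153 0.272]
 [0.719 0.183 0.419]
 [0.734 0.231 0.397]
 [0.749 0.316 0.124]
 [0.763 0.329 0.209]
 [0.778 0.371 0.166]
 [0.793 0.388 0.271]] 0.4261872456730049
[[0.68  0.173 0.134]
 [0.708 0.2   0.267]
 [0.722 0.253 0.2  ]
 [0.737 0.262 0.288]
 [0.75  0.311 0.174]
 [0.763 0.304 0.42 ]
 [0.776 0.335 0.358]
 [0.788 0.39  0.207]] 0.42348811960932964
```

Going to view the stand from the carrying position with the same wrist camera.

Request:
servo_tool(
  plan=[
    [60,0.007,0.03,0,0,0,0],
    [60,0.007,0.05,0,0,0,0],
    [60,0.007,0.05,0,0,0,0],
    [60,0.007,0.05,0,0,0,0],
    [60,0.007,0.05,0,0,0,0],
    [60,0.007,0.05,0,0,0,0],
    [60,0.007,0.05,0,0,0,0],
    [60,0.007,0.041,0,0,0,0],
  ],
)

```text
time_s: 12.4
ee_pos: [0.5355, 0.2112, 0.1882]
eef_rot: [3.141, 0.001, 2.857]
force: [0.3, 0.0, 0.5]
grip_width: 0.0561
grip_force: 0.0
```

Request:
servo_tool(
  plan=[
    [60,0,0,0,0,0,-0.1],
    [60,0,0,0,0,0,-0.1],
    [60,0,0,0,0,0,-0.1],
    [60,0,0,0,0,0,-0.098],
    [60,0,0,0,0,0,0],
    [60,0,0,0,0,0,0],
    [60,0,0,0,0,0,0],
    [60,0,0,0,0,0,0],
  ],
)

```text
time_s: 13.4
ee_pos: [0.535, 0.209, 0.1874]
eef_rot: [-3.142, 0.0, -3.029]
force: [0.2, 0.1, 0.2]
grip_width: 0.0566
grip_force: 0.0
```

```bash
python3 - <<'E'
from h import *
np.set_printoptions(suppress=True,precision=4)
c=shot('wrist','w5'); go(.534,.2095,.1887,np.pi+.114); P=cloud(c)
from scipy.optimize import least_squares
m=(P[...,2]>.06)&(P[...,2]<.095)&(np.linalg.norm(P[...,:2]-[.591,.216],axis=-1)<.025)
q=P[m]; f=lambda p:np.linalg.norm(q-p[:3],axis=1)-.018
r=least_squares(f,[.591,.216,.069],loss='soft_l1',f_scale=.001); print('ball',m.sum(),r.x,np.std(f(r.x)))
hsv=cv2.cvtColor(c['pixels'],cv2.COLOR_RGB2HSV); bl=(abs(hsv[...,0].astype(int)-110)<14)&(hsv[...,1]>120)
b=P[bl&(abs(P[...,2]-.011)<.004)&(P[...,1]<.3)&(P[...,1]>.1)]; print('plate',len(b),cv2.minAreaRect(b[:,:2].astype(np.float32)))
fk=(P[...,2]>.035)&(P[...,2]<.066)&bl; q=P[fk]; print('fork',fk.sum(),cv2.minAreaRect(q[:,:2].astype(np.float32)),q.mean(0),np.percentile(q[:,2],[2,50,98]))
for z0,z1 in((.042,.049),(.054,.065)):
    g=P[fk&(P[...,2]>z0)&(P[...,2]<z1)]; print(z0,len(g),g.mean(0),cv2.minAreaRect(g[:,:2].astype(np.float32)))
E
```

```text
at [0.535  0.209  0.1874] [-3.1416 -0.     -3.0289] t 13.45 shift [ 0.0009  0.0006 -0.0013] turn [-0.     -0.     -0.0013]
ball 1104 [0.5987 0.2134 0.0703] 0.0005024777655751898
plate 10907 ((0.5321469306945801, 0.23689255118370056), (0.22946035861968994, 0.1511983573436737), 6.282750606536865)
fork 1072 ((0.5341986417770386, 0.28489744663238525), (0.23309242725372314, 0.038059379905462265), 64.27738189697266) [0.5013 0.216  0.0483] [0.0361 0.0466 0.0611]
0.042 678 [0.4941 0.2019 0.0463] ((0.494284063577652, 0.20207028090953827), (0.016122788190841675, 0.04725356772542), 6.345742225646973)
0.054 227 [0.494  0.2023 0.0592] ((0.4941759407520294, 0.20215889811515808), (0.01598617434501648, 0.049759358167648315), 6.364933490753174)
```

View pics/w5.png

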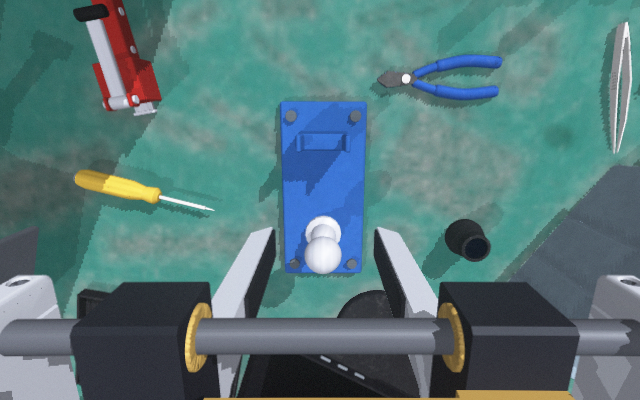

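The view shows the ball at (322,250) and the fork at (322,142), free of clutter. Both sit about 2.5 mm right of the tool's axis; part of that may be camera bias, which I'll check with the coupler in the grip. Back to the neck.

Request:
servo_tool(
  plan=[
    [60,0,0,0,0,0,0.1],
    [60,0,0,0,0,0,0.1],
    [60,0,0,0,0,0,0.1],
    [60,0,0,0,0,0,0.093],
    [60,-0.007,-0.03,0,0,0,0],
    [60,-0.007,-0.049,0,0,0,0],
    [60,-0.007,-0.049,0,0,0,0],
    [60,-0.007,-0.049,0,0,0,0],
  ],
)

```text
time_s: 14.45
ee_pos: [0.5126, 0.0297, 0.1875]
eef_rot: [3.142, 0.0, 2.862]
force: [0.5, 0.0, 0.3]
grip_width: 0.0564
grip_force: 0.0
```

Request:
servo_tool(
  plan=[
    [60,-0.007,-0.049,0,0,0,0],
    [60,-0.007,-0.049,0,0,0,0],
    [60,-0.007,-0.049,0,0,0,0],
    [60,-0.0075,-0.049,0,0,0,0],
    [60,0,0,0.02,0,0,0],
    [60,0,0,0.04,0,0,0],
    [60,0,0,0.04,0,0,0],
    [60,0,0,0.04,0,0,0],
  ],
)

```text
time_s: 15.45
ee_pos: [0.4863, -0.1651, 0.0463]
eef_rot: [-3.142, 0.0, 2.861]
force: [0.4, 0.0, 0.3]
grip_width: 0.0563
grip_force: 0.0
```

```bash
python3 - <<'E'
from h import *
go(.486,-.165,.005,2.861)
E
```

```text
at [ 0.4863 -0.1651  0.0463] [-3.1415e+00  5.0000e-04  2.8613e+00] t 15.45 shift [0.0003 0.0001 0.0413] turn [-0.0001  0.0005  0.0003]
```

Request:
servo_tool(
  plan=[
    [60,0,0,0.02,0,0,0],
    [60,0,0,0.015,0,0,0],
    [60,0,0,0.0065,0,0,0],
    [30,0,0,0,0,0,0],
    [20,0,0,0,0,0,0],
    [15,0,0,0,0,0,0],
    [15,0,0,0,0,0,0],
    [15,0,0,0,0,0,0],
  ],
  force=40,
)

```text
time_s: 16.45
ee_pos: [0.4865, -0.1652, 0.0063]
eef_rot: [-3.142, 0.001, 2.862]
force: [-1.3, 1.2, 5.5]
grip_width: 0.0258
grip_force: 40.0
```

Request:
servo_tool(
  plan=[
    [15,0,0,0,0,0,0],
    [15,0,0,-0.01,0,0,0],
    [15,0,0,-0.02,0,0,0],
    [15,0,0,-0.03,0,0,0],
    [15,0,0,-0.03,0,0,0],
    [15,0,0,-0.02,0,0,0],
    [15,0,0,-0.01,0,0,0],
    [15,0,0,0,0,0,0],
  ],
)

```text
time_s: 17.45
ee_pos: [0.4861, -0.1651, 0.1259]
eef_rot: [-3.142, 0.0, 2.862]
force: [0.5, 0.0, -6.9]
grip_width: 0.0255
grip_force: 40.0
```

```bash
python3 - <<'E'
from h import *
c=shot('wrist','w6'); go(.54,.209,.14,np.pi+.108)
o=ctrl.get_obs();R=Ro.from_euler('xyz',o['eef_rot'])
P=cloud(c); L=R.inv().apply(P.reshape(-1,3)-o['ee_pos']).reshape(P.shape)  # tool frame
hsv=cv2.cvtColor(c['pixels'],cv2.COLOR_RGB2HSV)
red=((hsv[...,0]<8)|(hsv[...,0]>172))&(hsv[...,1]>130); red[:,:230]=0; red[:,410:]=0
for v in range(0,330,12):
    u=np.where(red[v])[0]
    if len(u): print(v,u[0],u[-1],L[v,u[0]+2].round(4),L[v,u[-1]-2].round(4),L[v,(u[0]+u[-1])//2].round(4))
cv2.imwrite('pics/w6c.png',cv2.imread('pics/w6.png')[:,100:540])
E
```

```text
at [ 0.4859 -0.165   0.1252] [ 3.1415e+00 -1.1000e-03  2.8618e+00] t 17.5 shift [ 0.0513  0.3744 -0.0147] turn [ 3.000e-04 -1.000e-03 -3.878e-01]
96 296 352 [ 0.0793 -0.0129 -0.0225] [ 0.0793  0.0106 -0.022 ] [ 0.0792 -0.0012 -0.025 ]
108 296 351 [ 0.0741 -0.013  -0.0232] [ 0.0741  0.0101 -0.0242] [ 0.0741 -0.0016 -0.0229]
120 297 351 [ 0.0687 -0.0126 -0.0231] [ 0.0688  0.0102 -0.0249] [ 0.0689 -0.0012 -0.0258]
132 297 351 [ 0.0634 -0.0127 -0.0239] [ 0.0633  0.0105 -0.0224] [ 0.0635 -0.0012 -0.0256]
144 297 350 [ 0.0579 -0.0128 -0.0236] [ 0.0579  0.01   -0.0238] [ 0.0579 -0.0016 -0.0241]
156 298 350 [ 0.0522 -0.0125 -0.0233] [ 0.0522  0.0101 -0.0233] [ 0.0523 -0.0012 -0.0237]
168 298 350 [ 0.0467 -0.0125 -0.0244] [ 0.0464  0.0103 -0.0229] [ 0.0465 -0.0012 -0.0238]
180 298 350 [ 0.0404 -0.0128 -0.0224] [ 0.0407  0.0103 -0.0237] [ 0.0407 -0.0012 -0.0238]
192 298 349 [ 0.0345 -0.0129 -0.0229] [ 0.0346  0.01   -0.0232] [ 0.0346 -0.0017 -0.0231]
204 299 349 [ 0.0288 -0.0124 -0.0241] [ 0.0285  0.0101 -0.0232] [ 0.0289 -0.0012 -0.0245]
216 299 349 [ 0.0226 -0.0125 -0.0239] [ 0.0224  0.0102 -0.0234] [ 0.0224 -0.0012 -0.0233]
228 299 349 [ 0.016  -0.0127 -0.0234] [ 0.0165  0.0102 -0.0244] [ 0.0164 -0.0012 -0.0242]
240 299 349 [ 0.0093 -0.0129 -0.0227] [ 0.0095  0.0104 -0.0232] [ 0.0096 -0.0012 -0.0235]
252 300 349 [ 0.0026 -0.0125 -0.0225] [ 0.0027  0.0106 -0.0228] [ 0.0029 -0.0012 -0.0232]
264 300 348 [-0.0035 -0.0125 -0.0237] [-0.0037  0.0101 -0.0233] [-0.0031 -0.0012 -0.0246]
276 301 348 [-0.0103 -0.0121 -0.0238] [-0.0104  0.0102 -0.0236] [-0.0105 -0.0012 -0.0234]
288 298 351 [-0.0316 -0.0157  0.0002] [-0.0315  0.0138 -0.    ] [-0.0175 -0.0012 -0.0235]
300 296 352 [-0.0318 -0.016  -0.0123] [-0.0322  0.0136 -0.0117] [-0.0245 -0.0012 -0.0237]
312 294 354 [-0.0322 -0.0163 -0.0231] [-0.0309  0.0137 -0.0249] [-0.0312 -0.0012 -0.0246]
```

View pics/w6c.png

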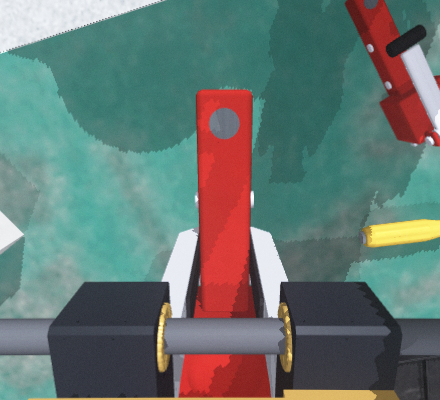

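The coupler is held square and centred in the grip, with the camera bias at −1.2 mm in tool y. I'll cross-check the ball with the other cameras.

```bash
python3 - <<'E'
from h import *
from scipy.optimize import least_squares
for n in('top0','scene0','w5'):
    c=load(n); P=cloud(c); hsv=cv2.cvtColor(c['pixels'],cv2.COLOR_RGB2HSV)
    m=(P[...,2]>.062)&(P[...,2]<.095)&(np.linalg.norm(P[...,:2]-[.594,.216],axis=-1)<.03)
    q=P[m]; f=lambda p:np.linalg.norm(q-p,axis=1)-.018
    r=least_squares(f,[.594,.216,.069],loss='soft_l1',f_scale=.001); print(n,m.sum(),r.x.round(4))
    ball=m.astype(np.uint8); v,u=np.where(m); print('px',u.mean(),v.mean(),world(c,u.mean(),v.mean(),.069).round(4))
    bl=(abs(hsv[...,0].astype(int)-110)<14)&(hsv[...,1]>120)&(P[...,2]>.042)&(P[...,2]<.065)&(np.linalg.norm(P[...,:2]-[.49,.204],axis=-1)<.04)
    print('fork',bl.sum(),cv2.minAreaRect(P[bl][:,:2].astype(np.float32)))
go(.5406,.2083,.125,np.pi+.108)
E
```

```text
top0 127 [0.598  0.2155 0.0692]
px 239.89763779527559 188.29133858267716 [0.5977 0.2151 0.069 ]
fork 88 ((0.4929691255092621, 0.20265981554985046), (0.01586061529815197, 0.04946169629693031), 7.234105110168457)
scene0 151 [0.5987 0.2154 0.0694]
px 267.3907284768212 254.75496688741723 [0.5988 0.2153 0.069 ]
fork 123 ((0.49373936653137207, 0.20485077798366547), (0.01562558114528656, 0.05001191794872284), 5.8343987464904785)
w5 1104 [0.5987 0.2134 0.0703]
px 322.6748188405797 254.7038043478261 [0.5995 0.2136 0.069 ]
fork 953 ((0.49427399039268494, 0.20217782258987427), (0.016130194067955017, 0.049757204949855804), 6.290640830993652)
at [ 0.4859 -0.165   0.1252] [ 3.1415e+00 -1.1000e-03  2.8618e+00] t 17.5 shift [5.050e-02 3.738e-01 3.000e-04] turn [ 3.000e-04 -1.000e-03 -3.878e-01]
```

Request:
servo_tool(
  plan=[
    [15,0.003,0.02,-0.005,0,0,0],
    [15,0.0055,0.04,-0.005,0,0,0],
    [15,0.0065,0.048,0,0,0,0],
    [15,0.0065,0.048,0,0,0,0],
    [15,0.0065,0.048,0,0,0,0],
    [15,0.0065,0.048,0,0,0,0],
    [15,0.0065,0.048,0,0,0,0],
    [15,0.0055,0.04,0,0,0,0],
  ],
)

```text
time_s: 18.5
ee_pos: [0.5349, 0.1763, 0.1345]
eef_rot: [-3.141, -0.002, 2.862]
force: [0.9, 0.2, -6.5]
grip_width: 0.0255
grip_force: 40.0
```

Request:
servo_tool(
  plan=[
    [15,0.004,0.034,0,0,0,0],
    [15,0,0,0,0,0,-0.05],
    [15,0,0,0,0,0,-0.1],
    [15,0,0,0,0,0,-0.1],
    [15,0,0,0,0,0,-0.1],
    [15,0,0,0,0,0,-0.038],
    [15,0,0,0,0,0,0],
    [15,0,0,0,0,0,0],
  ],
)

```text
time_s: 19.5
ee_pos: [0.5408, 0.2082, 0.1352]
eef_rot: [-3.141, -0.001, -3.034]
force: [-0.1, 0.7, -6.7]
grip_width: 0.0255
grip_force: 40.0
```

```bash
python3 - <<'E'
from h import *
go(.5405,.2085,.105,np.pi+.108)
E
```

```text
at [0.5408 0.2082 0.1352] [-3.1414e+00 -1.1000e-03 -3.0343e+00] t 19.5 shift [0.0002 0.0003 0.0302] turn [-0.0002 -0.0011 -0.0007]
```

Request:
servo_tool(
  plan=[
    [15,0,0,0.012,0,0,0],
    [15,0,0,0.012,0,0,0],
    [15,0,0,0.008,0,0,0],
    [15,0,0,0.004,0,0,0],
    [15,0,0,0.003,0,0,0],
    [15,0,0,0.002,0,0,0],
    [15,0,0,0.002,0,0,0],
    [15,0,0,0,0,0,0],
  ],
)

```text
time_s: 20.5
ee_pos: [0.541, 0.2083, 0.0928]
eef_rot: [3.142, -0.0, -3.033]
force: [0.5, 1.3, -6.9]
grip_width: 0.0259
grip_force: 40.0
```

Request:
servo_tool(
  plan=[
    [15,0,0,0.002,0,0,0],
    [15,0,0,0.002,0,0,0],
    [15,0,0,0.002,0,0,0],
    [15,0,0,0.002,0,0,0],
    [15,0,0,0.002,0,0,0],
    [15,0,0,0.002,0,0,0],
    [15,0,0,0.002,0,0,0],
    [15,0,0,0,0,0,0],
  ],
)

```text
time_s: 21.5
ee_pos: [0.5409, 0.2083, 0.0787]
eef_rot: [-3.142, -0.0, -3.033]
force: [0.2, 0.4, -5.8]
grip_width: 0.0257
grip_force: 40.0
```

Request:
servo_tool(
  plan=[
    [15,0,0,0.002,0,0,0],
    [15,0,0,0.0025,0,0,0],
    [15,0,0,0.0025,0,0,0],
    [15,0,0,0.0025,0,0,0],
    [15,0,0,0.0025,0,0,0],
    [15,0,0,0.0025,0,0,0],
    [15,0,0,0.002,0,0,0],
    [15,0,0,0,0,0,0],
  ],
)

```text
time_s: 22.5
ee_pos: [0.5409, 0.2083, 0.0622]
eef_rot: [-3.142, -0.0, -3.033]
force: [-0.9, 0.2, -6.9]
grip_width: 0.0262
grip_force: 40.0
```

Request:
servo_tool(
  plan=[
    [15,0,0,0.002,0,0,0],
    [15,0,0,0.002,0,0,0],
    [15,0,0,0.0015,0,0,0],
    [15,0,0,0.0015,0,0,0],
    [15,0,0,0.0015,0,0,0],
    [15,0,0,0.001,0,0,0],
    [15,0,0,0.001,0,0,0],
    [15,0,0,0,0,0,0],
  ],
)

```text
time_s: 23.5
ee_pos: [0.541, 0.2083, 0.0518]
eef_rot: [3.142, -0.0, -3.033]
force: [0.0, -0.2, -6.1]
grip_width: 0.0258
grip_force: 40.0
```

Almost at the seat; I'll creep down the last bit.

Request:
servo_tool(
  plan=[
    [15,0,0,0.0005,0,0,0],
    [15,0,0,0.0005,0,0,0],
    [15,0,0,0.0005,0,0,0],
    [15,0,0,0,0,0,0],
    [15,0,0,0,0,0,0],
    [15,0,0,0,0,0,0],
    [15,0,0,0,0,0,0],
    [15,0,0,0,0,0,0],
  ],
)

```text
time_s: 24.5
ee_pos: [0.5412, 0.2084, 0.0512]
eef_rot: [3.142, 0.001, -3.033]
force: [-4.7, -2.0, 4.9]
grip_width: 0.0257
grip_force: 40.0
```

Seated: the stand now carries the weight. Release, rise and look.

Request:
servo_tool(
  plan=[
    [60,0,0,0,0,0,0],
    [60,0,0,0,0,0,0],
    [60,0,0,0,0,0,0],
    [60,0,0,-0.02,0,0,0],
    [60,0,0,-0.04,0,0,0],
    [60,0,0,-0.05,0,0,0],
    [60,0,0,-0.05,0,0,0],
    [60,0,0,-0.03,0,0,0],
  ],
)

```text
time_s: 25.5
ee_pos: [0.5414, 0.2084, 0.2431]
eef_rot: [3.141, 0.003, -3.033]
force: [-0.0, 0.8, -1.2]
grip_width: 0.056
grip_force: 0.0
```

```bash
python3 - <<'E'
from h import *
c=shot('wrist','w7'); s=shot('scene','s7'); go(.6224,.2174,.245,np.pi+.108)
P=cloud(c); b=(c['pixels'].max(2)<70)&(P[...,2]>.17)&(P[...,2]<.225)&(np.linalg.norm(P[...,:2]-[.62,.217],axis=-1)<.06)
print('bar w',b.sum(),P[b].mean(0) if b.any() else '')
P=cloud(s); b=(s['pixels'].max(2)<70)&(P[...,2]>.17)&(P[...,2]<.225)&(np.linalg.norm(P[...,:2]-[.62,.217],axis=-1)<.06)
print('bar s',b.sum(),P[b].mean(0) if b.any() else '')
a=cv2.imread('pics/s7.png')[150:310,180:340]; w=cv2.imread('pics/w7.png')[:,160:480]
cv2.imwrite('pics/c7.png',np.hstack([cv2.resize(a,(400,400)),w]))
E
```

```text
at [0.542  0.2086 0.2439] [ 3.1404  0.0058 -3.0334] t 25.6 shift [-0.0809  0.     -0.0006] turn [0.0011 0.0058 0.0002]
bar w 834 [0.61029245 0.21501777 0.20632122]
bar s 22 [0.61087724 0.23056122 0.20556643]
```

View pics/c7.png

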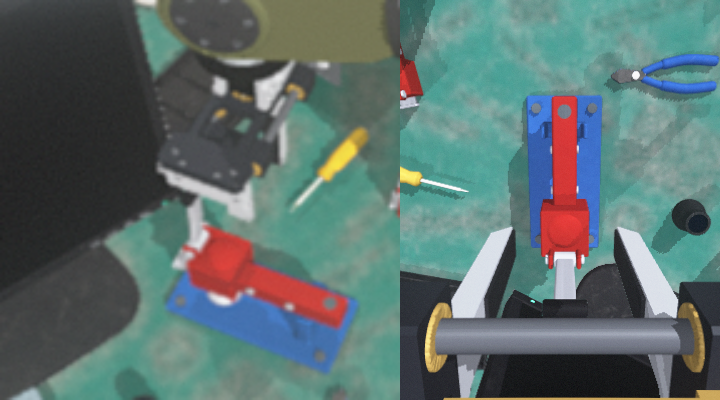

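The coupler is seated, with its tongue in the fork (right half, 565,130) and the handle up with its black bar at (565,308). I'll check clearance to the monitor before pinching the bar there.

```bash
python3 - <<'E'
from h import *
a=np.array([.9942,.1078]); b=np.array([-.1078,.9942])
for n in('top0','scene0'):
    P=cloud(load(n)).reshape(-1,3); d=P[:,:2]-[.617,.217]; u=d@a; w=d@b
    for z0,z1 in((.18,.28),(.28,.33),(.33,.38),(.38,.43)):
        m=(P[:,2]>z0)&(P[:,2]<z1)&(abs(w)<.1)&(u>0)&(u<.3)
        if m.any(): i=np.where(m)[0][u[m].argmin()]; print(n,z0,m.sum(),'min ahead',u[m].min().round(3),P[i].round(3), np.percentile(u[m],2).round(3))
c=load('w7');P=cloud(c); m=(c['pixels'].max(2)<70)&(P[...,2]>.17)&(P[...,2]<.225)&(np.linalg.norm(P[...,:2]-[.612,.217],axis=-1)<.03)
q=P[m]; print(len(q),cv2.minAreaRect(q[:,:2].astype(np.float32)),np.percentile(q[:,2],[5,50,95]))
go(.617,.2167,.182,np.pi+.108)
E
```

```text
top0 0.18 818 min ahead 0.06 [0.683 0.164 0.181] 0.063
top0 0.28 491 min ahead 0.066 [0.689 0.161 0.281] 0.068
top0 0.33 745 min ahead 0.067 [0.691 0.157 0.363] 0.071
top0 0.38 1363 min ahead 0.072 [0.696 0.156 0.385] 0.077
scene0 0.18 2348 min ahead 0.059 [0.682 0.164 0.196] 0.065
scene0 0.28 1455 min ahead 0.066 [0.689 0.163 0.282] 0.069
scene0 0.33 1687 min ahead 0.068 [0.691 0.162 0.331] 0.073
scene0 0.38 2327 min ahead 0.073 [0.697 0.158 0.4  ] 0.076
834 ((0.6116281151771545, 0.21507984399795532), (0.011569556780159473, 0.03336210176348686), 6.525821208953857) [0.20124872 0.20730675 0.20905865]
at [0.542  0.2086 0.2439] [ 3.1404  0.0058 -3.0334] t 25.6 shift [-0.075  -0.0002  0.0623] turn [0.0011 0.0058 0.0002]
```

Clearance ahead is 60–70 mm. I'll lean the tool back 0.25 rad to keep the wrist well off the monitor.

Request:
servo_tool(
  plan=[
    [60,0,0,0,0,-0.125,0],
    [60,0,0,0,0,-0.125,0],
    [60,-0.0183,0,0.0047,0,0,0],
    [60,-0.0183,0,0.0047,0,0,0],
    [60,-0.0183,0,0.0047,0,0,0],
    [60,-0.0184,0,0.0046,0,0,0],
    [60,0,0,0,0,0,0],
    [60,0,0,0,0,0,0],
  ],
)

```text
time_s: 26.6
ee_pos: [0.6155, 0.2164, 0.2395]
eef_rot: [-3.141, 0.249, -3.033]
force: [0.2, 0.3, 0.1]
grip_width: 0.0565
grip_force: 0.0
```

```bash
python3 - <<'E'
from h import *
o=ctrl.get_obs(); R=Ro.from_euler('xyz',o['eef_rot']); print(o['ee_pos'],R.as_matrix().round(3),'grasp',o['ee_pos']-.019*R.as_matrix()[:,2])
print('shift',R.inv().apply(np.array([.6172,.2168,.1821])-o['ee_pos']).round(4))
c=shot('wrist','w8');P=cloud(c); m=(c['pixels'].max(2)<70)&(P[...,2]>.17)&(P[...,2]<.222)&(np.linalg.norm(P[...,:2]-[.612,.217],axis=-1)<.03)
q=P[m]; print(len(q)); print(cv2.minAreaRect(q[:,:2].astype(np.float32)),np.percentile(q[:,2],[5,50,95]))
E
```

```text
[0.61554309 0.21643084 0.23952381] [[-0.964 -0.108  0.245]
 [-0.105  0.994  0.026]
 [-0.246 -0.    -0.969]] grasp [0.61089176 0.21592845 0.25793883]
shift [0.0125 0.0002 0.0561]
557
((0.6117856502532959, 0.21528476476669312), (0.01214261632412672, 0.033069491386413574), 4.377453804016113) [0.20030481 0.20761645 0.20939091]
```

Request:
servo_tool(
  plan=[
    [60,0.0031,0,0.014,0,0,0],
    [60,0.0031,0,0.014,0,0,0],
    [60,0.0031,0,0.014,0,0,0],
    [60,0.0032,0,0.014,0,0,0],
    [40,0,0,0,0,0,0],
    [30,0,0,0,0,0,0],
    [25,0,0,0,0,0,0],
    [25,0,0,0,0,0,0],
  ],
  force=6,
)

```text
time_s: 27.65
ee_pos: [0.6182, 0.2168, 0.1837]
eef_rot: [3.141, 0.251, -3.033]
force: [0.0, 0.8, 0.6]
grip_width: 0.034
grip_force: 6.0
```

Request:
servo_tool(
  plan=[
    [25,0,0,0,0,0,0],
    [25,0,0,0,0,0,0],
    [25,0,0,0,0,0,0],
    [25,0,0,0,0,0,0],
    [25,0,0,0,0,0,0],
    [25,0,0,0,0,0,0],
    [25,0,0,0,0,0,0],
    [25,0,0,0,0,0,0],
  ],
)

```text
time_s: 28.65
ee_pos: [0.6182, 0.2167, 0.1835]
eef_rot: [3.141, 0.251, -3.033]
force: [0.7, 0.3, 5.6]
grip_width: 0.0339
grip_force: 6.0
```

Request:
servo_tool(
  plan=[
    [25,0.0109,0,-0.0011,0,0,0],
    [25,0.012,0,0.0001,0,0,0],
    [25,0.0119,0,0.0016,0,0,0],
    [25,0.0116,0,0.003,0,0,0],
    [25,0.0112,0,0.0043,0,0,0],
    [25,0.0106,0,0.0057,0,0,0],
    [25,0.0098,0,0.0069,0,0,0],
    [25,0.0089,0,0.008,0,0,0],
  ],
)

```text
time_s: 29.65
ee_pos: [0.5406, 0.2082, 0.1331]
eef_rot: [-3.141, 0.249, -3.033]
force: [-1.1, 0.4, 2.1]
grip_width: 0.0343
grip_force: 6.0
```

Request:
servo_tool(
  plan=[
    [25,0.0079,0,0.009,0,0,0],
    [25,0.0068,0,0.0099,0,0,0],
    [25,0.0055,0,0.0106,0,0,0],
    [25,0.0042,0,0.0112,0,0,0],
    [25,0.0014,0,0.0048,0,0,0],
    [25,0.0005,0,0.0019,0,0,0],
    [25,0,0,0,0,0,0],
    [25,0,0,0,0,0,0],
  ],
)

```text
time_s: 30.65
ee_pos: [0.5276, 0.2068, 0.0815]
eef_rot: [-3.142, 0.25, -3.033]
force: [-2.5, -0.6, -1.1]
grip_width: 0.0345
grip_force: 6.0
```

Request:
servo_tool(
  plan=[
    [60,0,0,0,0,0,0],
    [60,0,0,0,0,0,0],
    [60,0,0,0,0,0,0],
    [60,0,0,-0.02,0,0,0],
    [60,0,0,-0.03,0,0,0],
    [60,0,0,-0.03,0,0.125,0],
    [60,0,0,-0.02,0,0.125,0],
    [60,0,0,0,0,0,0],
  ],
)

```text
time_s: 31.65
ee_pos: [0.5068, 0.2045, 0.1796]
eef_rot: [3.141, 0.003, -3.034]
force: [-0.0, -0.6, -0.4]
grip_width: 0.0562
grip_force: 0.0
```

```bash
python3 - <<'E'
from h import *
c=shot('wrist','w9'); P=cloud(c); d=P[...,:2]-[.523,.2065]
m=(c['pixels'].max(2)<70)&(P[...,2]>.085)&(P[...,2]<.15)&(np.linalg.norm(d,axis=-1)<.03)
q=P[m]; print('bar',m.sum(),cv2.minAreaRect(q[:,:2].astype(np.float32)),np.percentile(q[:,2],[5,50,95]))
hsv=cv2.cvtColor(c['pixels'],cv2.COLOR_RGB2HSV); r=((hsv[...,0]<8)|(hsv[...,0]>172))&(hsv[...,1]>130)&(np.linalg.norm(P[...,:2]-[.49,.203],axis=-1)<.03); q=P[r]; print('tongue',r.sum(),q.mean(0),np.percentile(q[:,2],[10,50,90]))
m=(c['pixels'].min(2)>140)&(abs(P[...,1]-.211)<.012)&(P[...,0]>.53)&(P[...,0]<.62)&(P[...,2]>.09)&(P[...,2]<.15); q=P[m]; print('handle',m.sum(),np.polyfit(q[:,0],q[:,2],1) if m.sum()>20 else '',q[:,0].min() if m.any() else'')
go(.523,.2065,.16,np.pi+.108)
cv2.imwrite('pics/c9.png',cv2.imread('pics/w9.png')[:,160:480])
E
```

```text
bar 709 ((0.5221742987632751, 0.204938605427742), (0.013021145947277546, 0.0329744927585125), 6.826104640960693) [0.10927493 0.11379846 0.11552122]
tongue 1684 [0.49155674 0.20167014 0.07438195] [0.07343086 0.07439312 0.07532752]
handle 1765 [-0.05912733  0.14230971] 0.5300810851495859
at [0.5059 0.2044 0.1781] [-3.1415e+00  2.6000e-03 -3.0338e+00] t 31.7 shift [-0.0171  0.0003  0.0182] turn [-0.0001  0.0026 -0.0003]
```

View pics/c9.png

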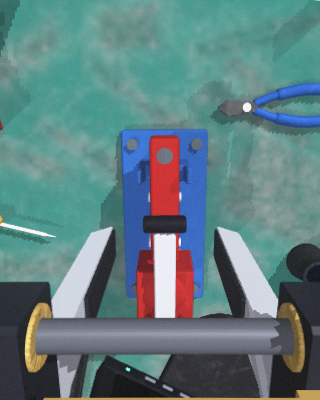

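The handle is down: the bar is 39 mm above the tongue top, as in the starting locked state. I'll press it once from above with the fingers shut to be sure.

Request:
servo_tool(
  plan=[
    [0,-0.008,0,0,0,0,0],
    [0,-0.0085,0,0,0,0,0],
    [0,0,0,0,0,0,0],
    [0,0,0,0,0,0,0],
    [0,0,0,0.02,0,0,0],
    [0,0,0,0.02,0,0,0],
    [0,0,0,0.02,0,0,0],
    [0,0,0,0.004,0,0,0],
  ],
)

```text
time_s: 32.7
ee_pos: [0.5212, 0.2061, 0.1138]
eef_rot: [-3.141, -0.002, -3.033]
force: [-1.0, -0.1, 1.9]
grip_width: 0.0007
grip_force: 0.5
```

Request:
servo_tool(
  plan=[
    [0,0,0,0.001,0,0,0],
    [0,0,0,0.001,0,0,0],
    [0,0,0,0.001,0,0,0],
    [0,0,0,0,0,0,0],
    [0,0,0,0,0,0,0],
    [0,0,0,0,0,0,0],
    [0,0,0,0,0,0,0],
    [0,0,0,0,0,0,0],
  ],
)

```text
time_s: 33.7
ee_pos: [0.5219, 0.2063, 0.1119]
eef_rot: [3.142, 0.0, -3.033]
force: [0.6, 0.1, 0.8]
grip_width: 0.0006
grip_force: 0.5
```

Request:
servo_tool(
  plan=[
    [0,0,0,0.001,0,0,0],
    [0,0,0,0.001,0,0,0],
    [0,0,0,0.0005,0,0,0],
    [0,0,0,0.0005,0,0,0],
    [0,0,0,0,0,0,0],
    [0,0,0,0,0,0,0],
    [0,0,0,0,0,0,0],
    [0,0,0,0,0,0,0],
  ],
)

```text
time_s: 34.7
ee_pos: [0.5218, 0.2062, 0.1088]
eef_rot: [-3.142, 0.0, -3.033]
force: [0.4, -0.5, 0.1]
grip_width: 0.0006
grip_force: 0.0
```

Request:
servo_tool(
  plan=[
    [0,0,0,0.0005,0,0,0],
    [0,0,0,0.0005,0,0,0],
    [0,0,0,0,0,0,0],
    [0,0,0,0,0,0,0],
    [0,0,0,0,0,0,0],
    [0,0,0,0,0,0,0],
    [0,0,0,0,0,0,0],
    [0,0,0,0,0,0,0],
  ],
)

```text
time_s: 35.7
ee_pos: [0.5219, 0.2062, 0.1079]
eef_rot: [3.142, 0.0, -3.033]
force: [-0.8, -0.3, 4.6]
grip_width: 0.0006
grip_force: 2.2
```

Contact came at 108 mm, which is exactly the bar top with the handle fully down. One light press more, then retreat.

Request:
servo_tool(
  plan=[
    [0,0,0,0.0005,0,0,0],
    [0,0,0,0,0,0,0],
    [0,0,0,0,0,0,0],
    [0,0,0,-0.01,0,0,0],
    [0,0,0,-0.03,0,0,0],
    [0,0,0,-0.04,0,0,0],
    [0,0,0,-0.04,0,0,0],
    [0,0,0,0,0,0,0],
  ],
)

```text
time_s: 36.7
ee_pos: [0.5227, 0.2065, 0.2305]
eef_rot: [3.141, 0.005, -3.033]
force: [-0.1, -0.5, 0.3]
grip_width: 0.0006
grip_force: 0.0
```

```bash
python3 - <<'E'
from h import *
c=shot('wrist','w10'); P=cloud(c)
m=(c['pixels'].max(2)<70)&(P[...,2]>.085)&(P[...,2]<.15)&(np.linalg.norm(P[...,:2]-[.523,.2065],axis=-1)<.03)
q=P[m]; print('bar',m.sum(),q.mean(0) if m.any() else '')
hsv=cv2.cvtColor(c['pixels'],cv2.COLOR_RGB2HSV); r=((hsv[...,0]<8)|(hsv[...,0]>172))&(hsv[...,1]>130)&(np.linalg.norm(P[...,:2]-[.49,.203],axis=-1)<.03); q=P[r]; print('tongue',r.sum(),q.mean(0),np.percentile(q[:,2],[10,50,90]))
print(ctrl.get_obs()['force']); print(ctrl.hand_in())
E
```

```text
bar 486 [0.52119756 0.20465194 0.10783662]
tongue 1297 [0.49144114 0.20189594 0.07445006] [0.07337949 0.07449124 0.07548384]
[-0.3037181  -0.64566552 -0.43975902]
the job is handed in; nothing more can be done
None
```

The job is handed in: the coupler sits on the ball with its tongue in the fork and its handle pressed fully down, none of the things to be left alone was touched, and it took about 37 s; the hand-in returned no verdict.

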